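# Lay out a germination test

## Robot

A 6-joint arm with a two-finger parallel gripper is mounted at the origin on the work surface. World frame = base frame: x ahead of the robot, y to its left, z up, the work surface at z = 0. Lengths are in m, angles in rad, forces in N, time in s.
With the tool pointing down it reaches from about 0.375 to 0.9 m from the base axis. Payload 3.1 kg.
Tool frame: the origin (TCP) lies on the centre line of the jaws, within the pads' length; the fingertips stand 22 mm ahead of it and the grasp point (between the pads) lies 3 mm ahead of it; z points along the fingers, y is the line along which they close (so a half turn about z gives the same grasp; the last joint's range is limited). The gripper opens to 85 mm and grips with 20 to 120 N. Pads are 22 mm wide; open, the fingers measure 114 mm over their backs; the gripper's body (76 mm by 85 mm) begins 54 mm behind the grasp point. The pads swing forward as they close: fully open they stand 13 mm farther back than shut.
Start: joints at [-0.178, 0.527, 1.433, -0, 1.181, -0.178], TCP at [0.625, 0, 0.253] pointing down, gripper open.
Joint ranges: [-3.08, 3.08], [-0.75, 2.2], [0.22, 2.44], [-1.43, 4.57], [0, 2.65], [-2.85, 2.85]. Speed limits (rad/s): [2.79, 2.79, 3.14, 3.14, 3.14, 3.14].

## Interface

Orientations are given as a unit quaternion [x, y, z, w].
In Python, from station import sense, eyes, job gives the robot as it stands.
- The arm moves only by the tool tcp_steps, called after "Request:" by a JSON object that holds its "op" and its "data", one argument or row to a line. Schema: {"type":"object","properties":{"moves":{"type":"array","items":{"type":"object","properties":{"dx":{"type":"number"},"dy":{"type":"number"},"dz":{"type":"number"},"yaw":{"type":"number"},"aperture":{"type":"number"}},"additionalProperties":false,"required":["aperture"]},"minItems":1,"maxItems":20},"grip_n":{"type":"number"},"only":{"type":"string"},"quiet":{"type":"boolean"},"lines":{"type":"string"}},"required":["moves"],"additionalProperties":false}. moves is a list of rows, 1 to 20 of them, each an object with the fields dx, dy, dz (the shift in shares of 100 cm (1.0 is 100 cm)), yaw (a turn about the tool's z in a scale on which 1.0 is 2 pi rad), aperture (the opening from 0.0 (shut) to 1.0 (fully open)); a field left out counts as zero (the opening has to be given); each row is the pose to reach, as a shift and turn from the pose commanded when the call began, along the tool's axes at that moment; what a row does not reach only later rows make up. A row lasts 1/10 s, in which the tool goes at most 0.05 m and 0.15 rad, less where a joint would pass 70% of its speed; a pose out of reach is approached as far as the arm can. The fingers move at their own pace and stop on an object; grip_n is the grip in N (left out, the last holds). Time passes only in rows, so rows that do not move let the fingers close. The tool returns the time, the measured TCP pose, the force, the opening and the grip force at its end. only (a regular expression) keeps the lines of the reply that match it, lines (a string "A,B") keeps lines A to B, and quiet returns only ok. A shift or turn number past 1, either way, is cut back to 1. Input that does not fit is refused with a message, and nothing moves.
- sense(): the state, without advancing time (a new reading comes with each control period).
- eyes.snapshot(name): name is "scene" or "side" or "wrist"; returns a dict with "pixels" (480x640x3 uint8, red, green, blue), "range_z" (480x640 float32, m along the optical axis (not along the pixel's ray), 0 where there is no reading), "fov_y" (degrees; the focal length in pixels is half the picture's height over the tangent of half this angle, whatever the lens; pixels are square), "cx", "cy" (the principal point, pixels), "k1" (the pictures are not rectified: a ray, as slopes to the right and down, at radius r is drawn at 1 + k1 r^2 times it, then the intrinsics apply), "R" (3x3) and "t" (3): a world point X has camera coordinates R X + t; the wrist camera has in their place "hand_eye" (4x4, takes a point from camera to tool coordinates, whose origin is the TCP and whose axes are the flange's). Camera axes: x right, y down, z forward; pixel columns grow to the right and rows downward; lengths in m; the calibration is good to about 2 mm. A picture is of the moment at which its call begins: read the wrist's pose just before it.
- job.sign_off(): hands the job in; it is judged then, once.
The state is a dict: "t": time; "q": joint angles; "qd": joint speeds; "tau": joint torques, N m; "tcp_pos": TCP position; "tool_rot": TCP orientation; "force": force on the tool from outside, world axes, zero at the start; "ft_torque": the same for the moment, N m; "finger_gap": opening from 0.0 (shut) to 1.0 (fully open); "gripper_force": force on a finger pad.
Only numpy, scipy, OpenCV 4.12 (cv2) and the standard library are available. Lean on these libraries where they do the work, as an engineer would, in place of code of your own. Each camera call takes 0.05 s, during which the arm holds its last target. There are 200 camera calls.

## Task

Lay out the germination test on the white plate: put the yellow-capped bell over the dish of pale grain and the blue-capped bell over the dish of dark seed, each standing flat on the plate around its dish, and set the brass weight in the middle of the yellow cap. Stand the teal logger on the marked ring midway between the two dishes, and the amber jar on the marked ring directly behind the dark-seed dish (on the side away from the robot), both upright. Leave the two white-capped bells where they are.

Things in the scene. Friction and masses are not known exactly. Their poses are not given: they have to be found in the camera images.
- plate: fixed white sheet, 360 mm along its y, 175 along its x (x = -55 to +120), top at z = 3 mm. Origin: underside, midway between the dishes; x points away from the robot ('behind', within 0.2 rad of world x), z up. Carries the fixed dishes at (0, 120) and (0, -120) mm, either way round, and three flush black rings 54 mm across: at the origin and 85 mm in +x from each dish
- dish_pale: fixed flat grey dish, 48 mm across, 5 mm high, with white paper and pale golden grains (about 9 mm above the plate in all; the grains are only looks). Origin: centre of its underside, on the top of the plate; axes parallel to the plate's
- dish_dark: the same dish with small dark brown, nearly black seeds. Origin and axes as for dish_pale; the ring for the jar lies at its (x, y) = (85, 0) mm
- bell_yellow: loose germination bell: an inverted hollow frosted cup, open below, 76 mm across outside and 70 mm inside at the bottom rim (free height inside 25 mm), narrowing to 47 mm at the top, wall 3 mm, with a solid yellow cylindrical cap 48 mm across from 64 to 92 mm height, flat on top. About 110 g. Origin: centre of the bottom rim; z up. Round. Grip it by the cap
- bell_blue: the same loose bell with a blue cap
- bell_white1: the same loose bell with a white cap, in use: not to be moved
- bell_white2: another bell with a white cap, in use: not to be moved
- weight: loose brass weight, about 200 g: a disc 40 mm across and 21 mm high with a small knob (18 mm across) above it, 38 mm high in all. Origin: centre of the underside; z up; round
- logger: loose teal climate logger standing upright, a block 34 x 34 mm and 78 mm high with a white head 30 x 30 mm on top, 92 mm high in all, about 120 g. Origin: centre of the underside; x and y square to its sides, z up. Its yaw at the end is free
- jar: loose amber jar with a white paper band and a red cap, standing: body 44 mm across up to 60 mm height, shoulder to 70 mm, cap 28 mm across from 72 to 90 mm. About 160 g. Origin: centre of the underside; z up; round
There are look-alikes about, which are no part of the job. Of the things that look like the weight, the middle-sized one is meant.

How it is judged:
By the outcome, as a careful person would: the job done as asked, in the order asked, and still so for the second after the job is handed in, with the robot touching nothing.
It also fails if it takes over 120 s, if anything falls off the work surface, if the arm or the gripper's body presses on something with over 40 N, if the wrist force passes 120 N, or if a joint passes its speed limit or range.

## Working session

There is one attempt and no reset: what is moved stays moved. The work goes in short steps, Python scripts to look and compute and a tool call to move; the robot and the scene stay as the last step left them, time stands still between calls to the robot, and variables do not carry over. Pictures are saved under pics/ and viewed, at most 14 in all, crops included, and the job is handed in when it is done.

```bash
ls; mkdir -p pics; cat > h.py <<'E'
import numpy as np, cv2
from station import sense, eyes, job
from scipy.spatial.transform import Rotation as Rn
def snap(n,save=None):
    s=sense(); d=eyes.snapshot(n)
    if n=="wrist":
        H=np.array(d["hand_eye"]); T=np.eye(4); T[:3,:3]=Rn.from_quat(s["tool_rot"]).as_matrix(); T[:3,3]=s["tcp_pos"]
        M=np.linalg.inv(T@H); d["R"]=M[:3,:3]; d["t"]=M[:3,3]
    d["R"]=np.array(d["R"]);d["t"]=np.array(d["t"])
    if save: cv2.imwrite("pics/"+save,d["pixels"][:,:,::-1])
    return d
def K(d):
    f=240/np.tan(np.radians(d["fov_y"])/2); return np.array([[f,0,d["cx"]],[0,f,d["cy"]],[0,0,1.]])
def rays(d,uv):
    uv=np.asarray(uv,float).reshape(-1,1,2)
    n=cv2.undistortPoints(uv,K(d),np.array([d["k1"],0,0,0,0.]))[:,0]
    return np.c_[n,np.ones(len(n))]
def onplane(d,uv,z):
    r=rays(d,uv)@d["R"]; c=-d["R"].T@d["t"]
    return c+r*((z-c[2])/r[:,2])[:,None]
def cloud(d,mask):
    v,u=np.nonzero(mask&(d["range_z"]>0)); z=d["range_z"][v,u]
    P=rays(d,np.c_[u,v])*z[:,None]
    return (P-d["t"])@d["R"],np.c_[u,v]
def px(d,X):
    p,_=cv2.projectPoints(np.asarray(X,float).reshape(-1,1,3),cv2.Rodrigues(d["R"])[0],d["t"],K(d),np.array([d["k1"],0,0,0,0.])); return p[:,0]
E
python3 - <<'E'
from h import *
for n in("scene","side","wrist"):
    d=snap(n,n+"0.png"); print(n,d["fov_y"],d["k1"],-d["R"].T@d["t"])
print(sense())
E
```

```text
pics
scene 47.194239845858895 -0.06184914416538231 [1.19358718 0.15010274 0.89356696]
side 57.93019770752805 -0.08875342580560483 [ 0.33944223 -0.77872179  0.48098701]
wrist 61.34199829564986 -0.05403972377576525 [0.62461744 0.08404241 0.3734015 ]
{'t': 0.15, 'q': array([-1.78490295e-01,  5.28266289e-01,  1.43359160e+00, -5.88810615e-06,
        1.18142999e+00, -1.78511094e-01]), 'qd': array([ 0.00052618, -0.00315033, -0.00439796,  0.00055141,  0.00060715,
       -0.00050796]), 'tau': array([ 1.17890530e-03, -4.42742836e+01, -1.78276026e+01, -2.15643640e-04,
        5.61750654e-03, -9.84718270e-06]), 'tcp_pos': array([6.24488754e-01, 1.26242724e-04, 2.52555217e-01]), 'tool_rot': array([ 7.07098382e-01,  7.07114673e-01, -4.85651189e-04, -6.94698319e-04]), 'force': array([-1.4591007 , -0.1368841 ,  0.44737484]), 'ft_torque': array([-0.01470208,  0.04067617,  0.00717272]), 'gripper_force': 0.0, 'finger_gap': 0.9988108863924379}
```

View pics/scene0.png

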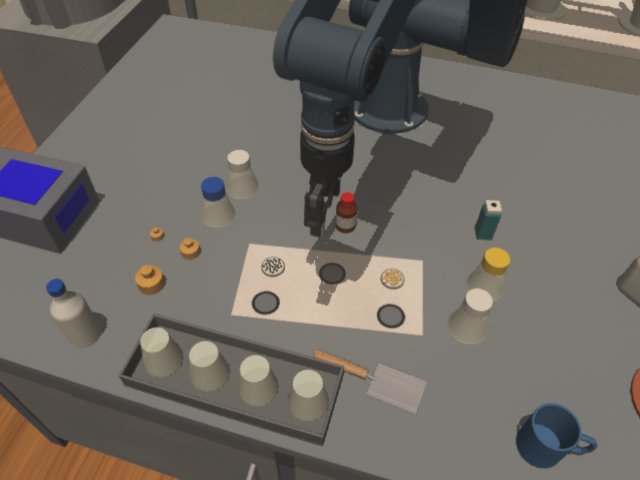

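View pics/side0.png

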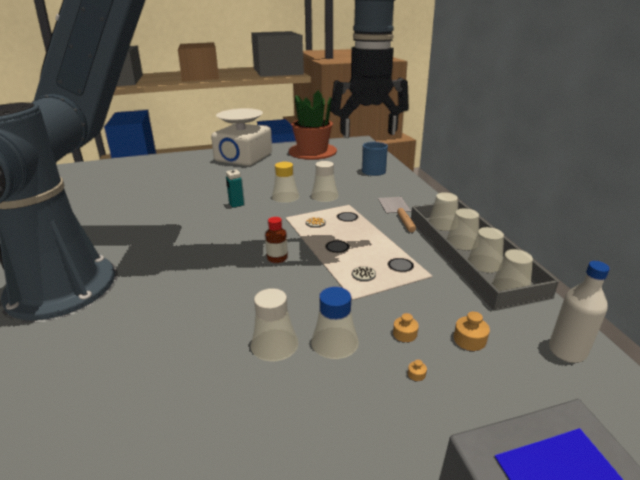

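Scene: blue bell (214,200), yellow bell (491,272), white bells (239,172) and (471,315). The weight look-alikes are small (157,233), middle (190,248) and large (150,279). Logger (488,220), jar (346,212), dark dish (273,266), pale dish (393,278). A blue-capped bottle (73,315) and a mug (548,435) are decoys. The side view agrees.

```bash
cat > m.py <<'E'
from h import *
def win(d,c,r):
    m=np.zeros((480,640),bool); m[max(0,c[1]-r):c[1]+r,max(0,c[0]-r):c[0]+r]=1; return m
def hsv(d): return cv2.cvtColor(d["pixels"],cv2.COLOR_RGB2HSV)
COL={"yellow":((20,120,80),(34,255,255)),"blue":((105,120,50),(130,255,255)),"brass":((10,120,80),(20,255,255)),"red":((0,150,60),(6,255,255)),"teal":((80,80,20),(98,255,255))}
def find(d,col,c,r):
    return (cv2.inRange(hsv(d),*COL[col])>0)&win(d,c,r)
def topcircle(d,m,lo,hi):
    P,_=cloud(d,m); P=P[(P[:,2]>lo)&(P[:,2]<hi)]
    if len(P)<8: return None
    c,rad=cv2.minEnclosingCircle(P[:,:2].astype(np.float32))
    return np.round([*c,rad,np.median(P[:,2]),len(P)],4)
E
python3 - <<'E'
from m import *
for n,L in (("scene",[("yellow",(495,262),20,.085,.1),("blue",(213,188),18,.085,.1),("brass",(190,248),15,.0,.06),("brass",(157,233),12,0,.06),("brass",(150,279),20,0,.06),("red",(347,203),16,.08,.1),("teal",(488,220),25,.0,.08)]),
 ("side",[("yellow",(284,170),20,.085,.1),("blue",(335,303),25,.085,.1),("brass",(405,328),22,.0,.06),("brass",(418,370),15,0,.06),("brass",(472,332),25,0,.06),("red",(275,225),15,.08,.1),("teal",(235,190),22,.0,.08)])):
    d=snap(n)
    for a in L: 
        m=find(d,a[0],a[1],a[2]); P,_=cloud(d,m)
        print(n,a[0],m.sum(),topcircle(d,m,a[3],a[4]),P.max(0).round(3) if len(P) else 0,P.min(0).round(3))
    # white things
    for nm,c,zz in ((("w",(239,160),.092),("w",(478,302),.092)) if n=="scene" else (("w",(271,298),.092),("w",(324,167),.092))):
        P,_=cloud(d,win(d,c,18)); P=P[(P[:,2]>.086)&(P[:,2]<.1)]; print(nm,cv2.minEnclosingCircle(P[:,:2].astype(np.float32)),len(P))
    H=hsv(d); P,uv=cloud(d,np.ones((480,640),bool)); r=np.hypot(*(P[:,:2]-[.6,0]).T)
    if n=="scene":
        m=((H[...,2]>150)&(H[...,1]<90)).astype(np.uint8); m[:235]=0;m[335:]=0;m[:,:230]=0;m[:,430:]=0
        k,l,st,_=cv2.connectedComponentsWithStats(cv2.morphologyEx(m,cv2.MORPH_CLOSE,np.ones((3,3)))); i=1+st[1:,4].argmax()
        c=max(cv2.findContours((l==i).astype(np.uint8),0,2)[0],key=len)
        W=onplane(d,c[:,0].astype(float),.003)[:,:2].astype(np.float32); print("plate",cv2.minAreaRect(W))
    for c in ([(273,266),(393,278),(332,273),(391,316),(266,302)] if n=="scene" else [(364,273),(316,222),(337,246),(347,216),(401,265)]): print(onplane(d,[c],.004).round(4))
E
```

```text
scene yellow 594 [5.023e-01 3.022e-01 2.490e-02 9.130e-02 4.330e+02] [0.528 0.345 0.096] [ 0.395  0.279 -0.003]
scene blue 290 [ 4.815e-01 -2.786e-01  2.450e-02  9.170e-02  2.900e+02] [ 0.505 -0.256  0.095] [ 0.457 -0.3    0.088]
scene brass 314 [ 5.967e-01 -2.904e-01  2.090e-02  2.180e-02  3.090e+02] [ 0.617 -0.271  0.04 ] [ 0.561 -0.31  -0.001]
scene brass 130 [ 5.733e-01 -3.807e-01  2.110e-02  1.480e-02  1.300e+02] [ 0.591 -0.363  0.028] [ 0.561 -0.397  0.   ]
scene brass 638 [ 6.906e-01 -3.306e-01  2.710e-02  2.940e-02  6.330e+02] [ 0.717 -0.305  0.054] [ 0.652 -0.369 -0.001]
scene red 180 [ 4.331e-01 -1.400e-03  1.550e-02  8.860e-02  1.400e+02] [0.447 0.01  0.093] [ 0.418 -0.018  0.066]
scene teal 367 [3.737e-01 2.829e-01 2.130e-02 4.700e-02 3.670e+02] [0.393 0.303 0.079] [0.36  0.267 0.007]
w ((0.3874029517173767, -0.2593800723552704), 0.026476720348000526) 296
w ((0.606153666973114, 0.27953124046325684), 0.025728555396199226) 535
plate ((0.5951253175735474, 0.008240506052970886), (0.17758436501026154, 0.3604874908924103), 9.661261558532715)
[[ 0.5812 -0.1149  0.004 ]]
[[0.5404
[... 478 characters left out ...]
  1.340e-02  1.520e-02  2.980e+02] [ 0.589 -0.368  0.027] [ 0.563 -0.394  0.001]
side brass 1026 [ 6.979e-01 -3.158e-01  4.800e-02  2.930e-02  1.021e+03] [ 0.724 -0.276  0.052] [ 0.665 -0.363 -0.001]
side red 161 [ 4.314e-01 -8.700e-03  1.400e-02  8.920e-02  1.130e+02] [0.444 0.005 0.092] [ 0.419 -0.022  0.069]
side teal 386 [3.686e-01 2.749e-01 2.090e-02 4.270e-02 3.830e+02] [0.388 0.287 0.078] [0.352 0.259 0.002]
w ((0.3865925073623657, -0.2632402181625366), 0.02426600642502308) 564
w ((0.6049801111221313, 0.2753475606441498), 0.024362776428461075) 127
[[ 0.5875 -0.1138  0.004 ]]
[[0.5471 0.1226 0.004 ]]
[[5.648e-01 4.000e-04 4.000e-03]]
[[0.6283 0.1342 0.004 ]]
[[ 0.6692 -0.106   0.004 ]]
```

```bash
python3 -c "
import cv2
a=cv2.imread('pics/scene0.png')
b=cv2.resize(a[140:340,130:530],(800,400),interpolation=2);cv2.imwrite('pics/crop1.png',b)"
```

```text
(no output)
```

View pics/crop1.png

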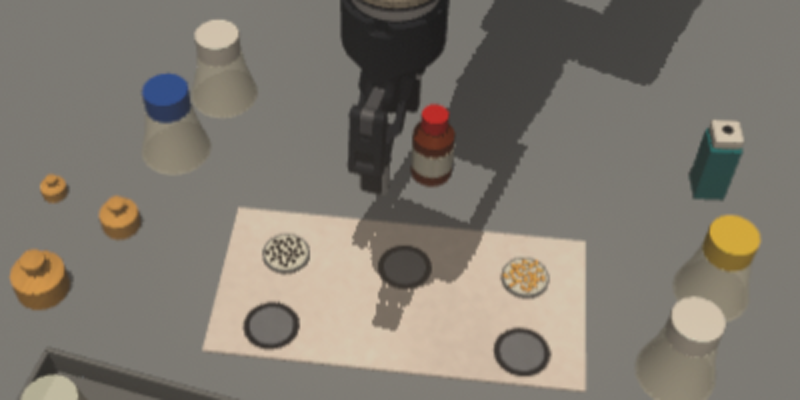

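Crop confirms: middle weight at scene (190,248), dark dish left, pale dish right, yellow bell with a white bell beside it. Now checking the wrist view to refine the plate.

View pics/wrist0.png

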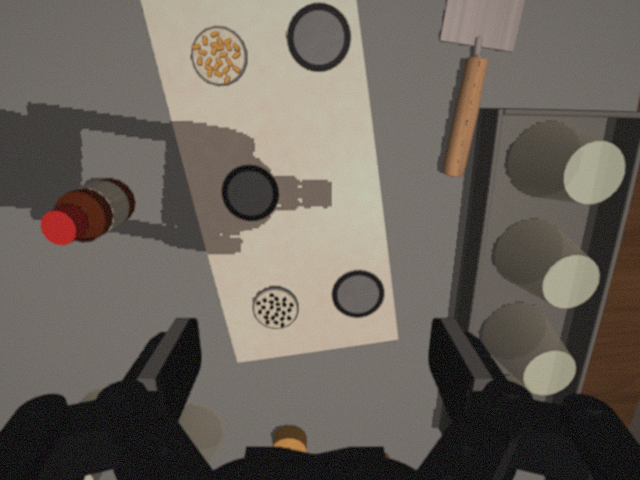

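```bash
python3 - <<'E'
from m import *
d=snap("side"); H=hsv(d)
m=((H[...,2]>130)&(H[...,1]<90)).astype(np.uint8); m[:205]=0;m[295:]=0;m[:,:284]=0;m[:,430:]=0
k,l,st,_=cv2.connectedComponentsWithStats(cv2.morphologyEx(m,cv2.MORPH_CLOSE,np.ones((3,3)))); i=1+st[1:,4].argmax(); print(st[i])
c=max(cv2.findContours((l==i).astype(np.uint8),0,2)[0],key=len)
print("plate",cv2.minAreaRect(onplane(d,c[:,0].astype(float),.003)[:,:2].astype(np.float32)))
d=snap("wrist"); print(px(d,[[.5833,-.1156,.012],[.5429,.121,.012],[.563,.003,.003]]), d["R"])
E
```

```text
[ 284  205  146   90 8844]
plate ((0.6004539728164673, 0.011397823691368103), (0.38426491618156433, 0.3318375051021576), 75.08213806152344)
[[273.34420269 311.19585598]
 [215.98144426  56.6114409 ]
 [248.4594804  193.55124343]] [[ 9.99999665e-01  5.07005771e-04 -6.42226085e-04]
 [ 6.86486927e-04 -9.46965272e-01  3.21335188e-01]
 [-4.45247004e-04 -3.21335521e-01 -9.46965303e-01]]
```

Wrist view: pale dish (219,56), dark dish (275,307), centre ring (250,193), other rings (319,37) and (358,294), jar cap (62,227). My estimates project within 2–4 px of these. A joint fit of the plate follows.

```bash
python3 - <<'E'
from m import *
d=snap("wrist")
obs=[onplane(d,[u],z)[0,:2] for u,z in (((219,56),.010),((275.5,307),.010),((250,193),.003),((319,37),.003),((358,294),.003))]
loc=np.array([[0,.12],[0,-.12],[0,0],[.085,.12],[.085,-.12]])
S=snap("scene"); S2=snap("side")
o2=[onplane(S,[u],z)[0,:2] for u,z in (((393,278),.010),((273,266),.010),((332,273),.003),((391,316),.003),((266,302),.003))]
o3=[onplane(S2,[u],z)[0,:2] for u,z in (((316,222),.010),((364,273),.010),((337,246),.003),((347,216),.003),((401,265),.003))]
for o in (obs,o2,o3,np.mean([obs,o2,o3],0)):
    o=np.array(o); a=loc-loc.mean(0); b=o-o.mean(0)
    th=np.arctan2((a[:,0]*b[:,1]-a[:,1]*b[:,0]).sum(),(a*b).sum()); R=np.array([[np.cos(th),-np.sin(th)],[np.sin(th),np.cos(th)]])
    t=o.mean(0)-R@loc.mean(0); print(th.round(4),t.round(4),(o-(loc@R.T+t)).round(4).tolist()); 
print((loc@R.T+t).round(4))
E
```

```text
0.169 [0.5651 0.0041] [[0.0002, -0.0008], [0.0003, 0.0022], [-0.0005, -0.0006], [-0.0001, 0.0002], [0.0001, -0.001]]
0.166 [0.5638 0.0046] [[0.0009, 0.0004], [0.0018, 0.0006], [-0.0009, -0.0011], [-0.0003, 0.0001], [-0.0016, 0.0001]]
0.1753 [ 0.5651 -0.0014] [[0.0003, -0.0055], [-0.0017, -0.0026], [0.0002, 0.0035], [0.001, 0.0045], [0.0002, 0.0002]]
0.1701 [0.5647 0.0024] [[0.0005, -0.002], [0.0001, 0.0001], [-0.0004, 0.0006], [0.0002, 0.0016], [-0.0004, -0.0002]]
[[ 0.5443  0.1207]
 [ 0.585  -0.1158]
 [ 0.5647  0.0024]
 [ 0.6281  0.1351]
 [ 0.6687 -0.1014]]
```

Request:
{"op": "tcp_steps", "data": {
  "moves": [
    {"dx":0.05, "dy":-0.02, "aperture":0.85},
    {"dx":0.09, "dy":-0.04, "aperture":0.85},
    {"dx":0.14, "dy":-0.06, "aperture":0.85},
    {"dx":0.18, "dy":-0.075, "aperture":0.85},
    {"dx":0.22, "dy":-0.09, "aperture":0.85},
    {"dx":0.26, "dy":-0.105, "aperture":0.85},
    {"dx":0.3, "dy":-0.1225, "aperture":0.85},
    {"dx":0.3, "dy":-0.1225, "dz":0.04, "aperture":0.85},
    {"dx":0.3, "dy":-0.1225, "dz":0.08, "aperture":0.85},
    {"dx":0.3, "dy":-0.1225, "dz":0.1, "aperture":0.85},
    {"dx":0.3, "dy":-0.1225, "dz":0.1, "aperture":0.85}
  ],
  "grip_n": 40
}}

```text
t: 1.6
tcp_pos: [0.5002, 0.2994, 0.1502]
tool_rot: [0.707, 0.707, -0.003, -0.002]
force: [-1.1, -0.3, 0.1]
finger_gap: 0.846
gripper_force: 0.0
```

```bash
python3 - <<'E'
from m import *
d=snap("wrist","w1.png"); print(sense()["tcp_pos"])
P,_=cloud(d,cv2.inRange(hsv(d),*COL["yellow"])>0); P=P[(P[:,2]>.08)&(P[:,2]<.1)]; print(len(P),cv2.minEnclosingCircle(P[:,:2].astype(np.float32)),P.min(0),P.max(0))
E
```

```text
[0.50171743 0.2998411  0.15216539]
7133 ((0.5022611021995544, 0.30298665165901184), 0.024247994646430016) [0.47881173 0.27915932 0.08004119] [0.52539604 0.32713437 0.09432041]
```

Request:
{"op": "tcp_steps", "data": {
  "moves": [
    {"dx":0.003, "dy":0.0005, "dz":0.03, "aperture":0.85},
    {"dx":0.003, "dy":0.0005, "dz":0.055, "aperture":0.85},
    {"dx":0.003, "dy":0.0005, "dz":0.063, "aperture":0.85},
    {"dx":0.003, "dy":0.0005, "dz":0.063, "aperture":0.85},
    {"dx":0.003, "dy":0.0005, "dz":0.063, "aperture":0.3},
    {"dx":0.003, "dy":0.0005, "dz":0.063, "aperture":0.3},
    {"dx":0.003, "dy":0.0005, "dz":0.063, "aperture":0.3},
    {"dx":0.003, "dy":0.0005, "dz":0.063, "aperture":0.3},
    {"dx":0.003, "dy":0.0005, "dz":0.063, "aperture":0.3}
  ],
  "grip_n": 50
}}

```text
t: 2.55
tcp_pos: [0.5041, 0.3034, 0.0923]
tool_rot: [0.707, 0.707, 0.002, 0.001]
force: [-1.9, 0.2, 7.1]
finger_gap: 0.545
gripper_force: 51.2
```

Request:
{"op": "tcp_steps", "data": {
  "moves": [
    {"dz":-0.015, "aperture":0.3},
    {"dz":-0.05, "aperture":0.3},
    {"dz":-0.05, "aperture":0.3}
  ]
}}

```text
t: 2.85
tcp_pos: [0.5059, 0.3042, 0.1447]
tool_rot: [0.707, 0.707, 0.004, 0.002]
force: [0.8, 1.4, -1.0]
finger_gap: 0.542
gripper_force: 51.8
```

```bash
python3 - <<'E'
from m import *
s=sense();print(s["tcp_pos"],s["finger_gap"],s["gripper_force"],s["force"])
d=snap("scene"); m=find(d,"yellow",(500,255),35); P,_=cloud(d,m); P=P[P[:,2]>.11]; print(P.min(0),P.max(0),len(P))
E
```

```text
[0.50589674 0.30418081 0.14465888] 0.5420143404904869 51.75677239894867 [ 0.77973677  1.41930476 -1.01032406]
[0.48079903 0.27949138 0.11732056] [0.56026705 0.32266477 0.17342841] 234
```

Request:
{"op": "tcp_steps", "data": {
  "moves": [
    {"dx":-0.04, "dy":0.01, "aperture":0.3},
    {"dx":-0.08, "dy":0.02, "aperture":0.3},
    {"dx":-0.12, "dy":0.028, "aperture":0.3},
    {"dx":-0.16, "dy":0.035, "aperture":0.3},
    {"dx":-0.182, "dy":0.039, "aperture":0.3},
    {"dx":-0.182, "dy":0.039, "aperture":0.3},
    {"dx":-0.182, "dy":0.039, "aperture":0.3},
    {"dx":-0.182, "dy":0.039, "aperture":0.3}
  ]
}}

```text
t: 3.7
tcp_pos: [0.5412, 0.122, 0.1398]
tool_rot: [0.707, 0.707, -0.0, -0.001]
force: [-0.6, 1.0, -0.6]
finger_gap: 0.543
gripper_force: 51.7
```

```bash
cat > chk.py <<'E'
from m import *
import sys
col=sys.argv[1]; c=tuple(map(int,sys.argv[2:4])); s=sense();print(s["tcp_pos"],s["finger_gap"])
for n in("scene",):
    d=snap(n,sys.argv[4] if len(sys.argv)>4 else None); m=find(d,col,c,40); P,_=cloud(d,m); P=P[P[:,2]>.07]; z=P[:,2].max(); T=P[P[:,2]>np.percentile(P[:,2],90)-.01]; print(n,cv2.minEnclosingCircle(T[:,:2].astype(np.float32)),np.percentile(P[:,2],90),len(P))
E
python3 - <<'E'
from h import *
d=snap("wrist","w2.png"); print(sense()["tcp_pos"])
E
```

```text
[0.5413327  0.12219767 0.1399707 ]
```

View pics/w2.png

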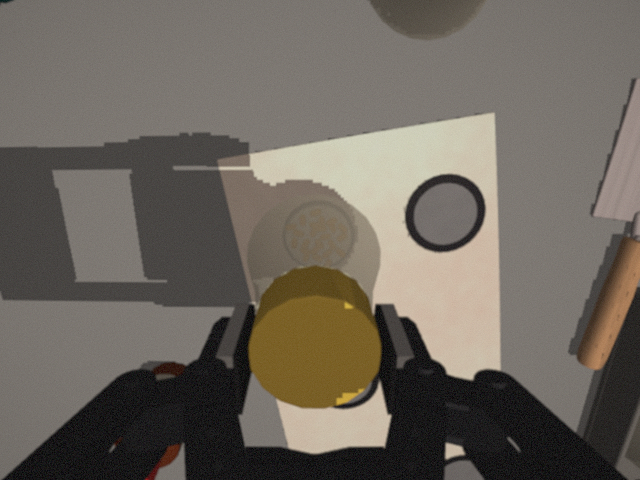

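Wrist: the yellow cap at (316,345) is gripped and the pale dish (320,234) shows through the frosted bell. The pale-side ring is at (446,213).

```bash
python3 - <<'E'
from m import *
d=snap("wrist"); s=sense();print(s["tcp_pos"])
print(onplane(d,[(320,234)],.010),onplane(d,[(446,213)],.003), onplane(d,[(248,258),(380,258),(314,193)],s["tcp_pos"][2]-.0915))
E
```

```text
[0.54139123 0.12229138 0.14005239]
[[0.54490111 0.12448902 0.01      ]] [[0.62839104 0.13704182 0.003     ]] [[0.50382938 0.12271081 0.04855239]
 [0.57828262 0.12287798 0.04855239]
 [0.54100378 0.16004651 0.04855239]]
```

Request:
{"op": "tcp_steps", "data": {
  "moves": [
    {"dx":0.0012, "dy":0.0035, "aperture":0.3},
    {"dx":0.0012, "dy":0.0035, "dz":0.02, "aperture":0.3},
    {"dx":0.0012, "dy":0.0035, "dz":0.036, "aperture":0.3},
    {"dx":0.0012, "dy":0.0035, "dz":0.042, "aperture":0.3},
    {"dx":0.0012, "dy":0.0035, "dz":0.045, "aperture":0.3},
    {"dx":0.0012, "dy":0.0035, "dz":0.045, "aperture":0.3},
    {"dx":0.0012, "dy":0.0035, "dz":0.045, "aperture":0.3}
  ]
}}

```text
t: 4.5
tcp_pos: [0.5461, 0.1225, 0.0959]
tool_rot: [0.707, 0.707, 0.001, 0.001]
force: [-0.0, -0.5, -0.7]
finger_gap: 0.539
gripper_force: 51.7
```

Request:
{"op": "tcp_steps", "data": {
  "moves": [
    {"dz":0.001, "aperture":0.3},
    {"dz":0.001, "aperture":0.85},
    {"dz":0.001, "aperture":0.85},
    {"dz":0.001, "aperture":0.85},
    {"dz":0.001, "aperture":0.85},
    {"dz":-0.03, "aperture":0.85},
    {"dz":-0.07, "aperture":0.85},
    {"dz":-0.11, "aperture":0.85}
  ]
}}

```text
t: 5.3
tcp_pos: [0.5449, 0.1222, 0.2059]
tool_rot: [0.707, 0.707, -0.001, -0.001]
force: [0.3, 0.4, 0.4]
finger_gap: 0.848
gripper_force: 0.0
```

```bash
python3 - <<'E'
from m import *
d=snap("wrist","w3.png"); s=sense();print(s["tcp_pos"])
P,_=cloud(d,cv2.inRange(hsv(d),*COL["yellow"])>0); P=P[(P[:,2]>.085)&(P[:,2]<.105)]; print(len(P),cv2.minEnclosingCircle(P[:,:2].astype(np.float32)),np.median(P[:,2]))
T=P-P.mean(0); print("normal",np.linalg.svd(T[(np.abs(T[:,2])<.004)],full_matrices=False)[2][2])
E
```

```text
[0.54904902 0.12249139 0.21289123]
4448 ((0.545789897441864, 0.12188730388879776), 0.024119744077324867) 0.09524832519494972
normal [2.22525169e-05 6.35398837e-03 9.99979813e-01]
```

Request:
{"op": "tcp_steps", "data": {
  "moves": [
    {"dx":-0.045, "dy":-0.007, "aperture":0.8},
    {"dx":-0.09, "dy":-0.015, "aperture":0.8},
    {"dx":-0.135, "dy":-0.022, "aperture":0.8},
    {"dx":-0.18, "dy":-0.03, "aperture":0.8},
    {"dx":-0.225, "dy":-0.037, "aperture":0.8},
    {"dx":-0.27, "dy":-0.045, "aperture":0.8},
    {"dx":-0.315, "dy":-0.052, "aperture":0.8},
    {"dx":-0.36, "dy":-0.06, "aperture":0.8},
    {"dx":-0.403, "dy":-0.065, "aperture":0.8},
    {"dx":-0.403, "dy":-0.065, "dz":0.03, "aperture":0.8},
    {"dx":-0.403, "dy":-0.065, "dz":0.053, "aperture":0.8},
    {"dx":-0.403, "dy":-0.065, "dz":0.053, "aperture":0.8},
    {"dx":-0.403, "dy":-0.065, "dz":0.053, "aperture":0.8}
  ]
}}

```text
t: 6.65
tcp_pos: [0.4803, -0.2806, 0.1521]
tool_rot: [0.707, 0.707, -0.0, -0.001]
force: [0.1, -0.3, -0.2]
finger_gap: 0.801
gripper_force: 0.0
```

```bash
python3 - <<'E'
from m import *
d=snap("wrist"); s=sense();print(s["tcp_pos"])
P,_=cloud(d,cv2.inRange(hsv(d),*COL["blue"])>0); P=P[(P[:,2]>.08)&(P[:,2]<.1)]; print(len(P),cv2.minEnclosingCircle(P[:,:2].astype(np.float32)),np.median(P[:,2]))
E
```

```text
[ 0.48093887 -0.28088669  0.15291606]
6936 ((0.47977712750434875, -0.27856844663619995), 0.024050142616033554) 0.0921583763660494
```

Request:
{"op": "tcp_steps", "data": {
  "moves": [
    {"dx":0.002, "dy":-0.0005, "dz":0.03, "aperture":0.8},
    {"dx":0.002, "dy":-0.0005, "dz":0.055, "aperture":0.8},
    {"dx":0.002, "dy":-0.0005, "dz":0.061, "aperture":0.8},
    {"dx":0.002, "dy":-0.0005, "dz":0.061, "aperture":0.8},
    {"dx":0.002, "dy":-0.0005, "dz":0.061, "aperture":0.3},
    {"dx":0.002, "dy":-0.0005, "dz":0.061, "aperture":0.3},
    {"dx":0.002, "dy":-0.0005, "dz":0.061, "aperture":0.3},
    {"dx":0.002, "dy":-0.0005, "dz":0.061, "aperture":0.3},
    {"dx":0.002, "dy":-0.0005, "dz":0.061, "aperture":0.3}
  ],
  "grip_n": 50
}}

```text
t: 7.6
tcp_pos: [0.4809, -0.2794, 0.0931]
tool_rot: [0.707, 0.707, 0.0, 0.002]
force: [-0.3, -0.6, 6.4]
finger_gap: 0.541
gripper_force: 51.2
```

Request:
{"op": "tcp_steps", "data": {
  "moves": [
    {"dz":-0.015, "aperture":0.3},
    {"dz":-0.05, "aperture":0.3},
    {"dx":0.04, "dy":0.025, "dz":-0.05, "aperture":0.3},
    {"dx":0.085, "dy":0.05, "dz":-0.05, "aperture":0.3},
    {"dx":0.125, "dy":0.08, "dz":-0.05, "aperture":0.3},
    {"dx":0.165, "dy":0.105, "dz":-0.05, "aperture":0.3},
    {"dx":0.165, "dy":0.105, "dz":-0.05, "aperture":0.3},
    {"dx":0.165, "dy":0.105, "dz":-0.05, "aperture":0.3}
  ]
}}

```text
t: 8.4
tcp_pos: [0.5853, -0.1124, 0.1415]
tool_rot: [0.706, 0.708, -0.0, 0.0]
force: [-0.3, 0.0, -1.3]
finger_gap: 0.542
gripper_force: 51.8
```

```bash
python3 - <<'E'
from h import *
d=snap("wrist","w4.png"); print(sense()["tcp_pos"])
E
```

```text
[ 0.5847139  -0.11350343  0.14142427]
```

View pics/w4.png

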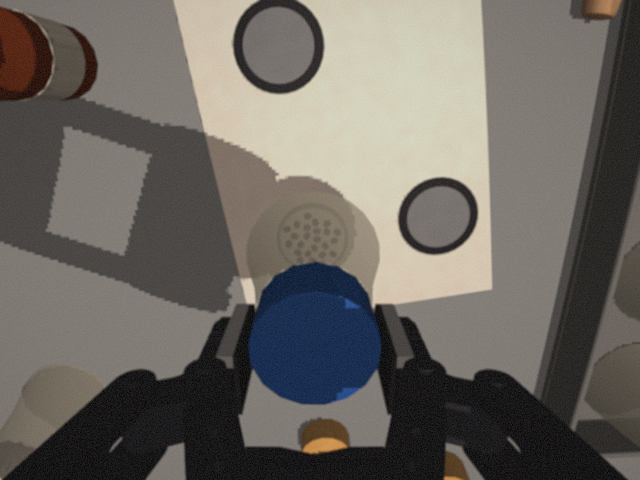

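Wrist: the blue bell is held (cap 315,340), dark dish (313,237), centre ring (279,45), jar ring (438,216).

```bash
python3 - <<'E'
from m import *
d=snap("wrist"); s=sense();print(s["tcp_pos"])
print(onplane(d,[(313,237)],.010),onplane(d,[(438,216),(279,45)],.003), onplane(d,[(247,255),(380,255),(314,190)],s["tcp_pos"][2]-.0925))
E
```

```text
[ 0.58444241 -0.11430486  0.14141057]
[[ 0.58379515 -0.11384617  0.01      ]] [[ 0.66718557 -0.10125178  0.003     ]
 [ 0.56367612  0.00297152  0.003     ]] [[ 0.54660576 -0.11163837  0.04891057]
 [ 0.6218163  -0.11150271  0.04891057]
 [ 0.58444592 -0.07430627  0.04891057]]
```

Request:
{"op": "tcp_steps", "data": {
  "moves": [
    {"dx":-0.0015, "dz":0.02, "aperture":0.3},
    {"dx":-0.0015, "dz":0.036, "aperture":0.3},
    {"dx":-0.0015, "dz":0.042, "aperture":0.3},
    {"dx":-0.0015, "dz":0.045, "aperture":0.3},
    {"dx":-0.0015, "dz":0.045, "aperture":0.3},
    {"dx":-0.0015, "dz":0.0455, "aperture":0.3},
    {"dx":-0.0015, "dz":0.0455, "aperture":0.8},
    {"dx":-0.0015, "dz":0.0455, "aperture":0.8},
    {"dx":-0.0015, "dz":0.0455, "aperture":0.8},
    {"dx":-0.0015, "dz":0.0455, "aperture":0.8},
    {"dx":-0.0015, "dz":0.015, "aperture":0.8},
    {"dx":-0.0015, "dz":-0.025, "aperture":0.8},
    {"dx":-0.0015, "dz":-0.06, "aperture":0.8},
    {"dx":-0.0015, "dz":-0.06, "aperture":0.8}
  ]
}}

```text
t: 9.9
tcp_pos: [0.5883, -0.1163, 0.2067]
tool_rot: [0.707, 0.707, 0.002, 0.005]
force: [1.2, -0.0, 0.3]
finger_gap: 0.798
gripper_force: 0.0
```

```bash
python3 - <<'E'
from m import *
d=snap("wrist","w5.png"); s=sense();print(s["tcp_pos"])
P,_=cloud(d,cv2.inRange(hsv(d),*COL["blue"])>0); P=P[(P[:,2]>.085)&(P[:,2]<.105)]; print(len(P),cv2.minEnclosingCircle(P[:,:2].astype(np.float32)),np.median(P[:,2]))
T=P-P.mean(0); print("normal",np.linalg.svd(T[(np.abs(T[:,2])<.004)],full_matrices=False)[2][2])
E
```

```text
[ 0.58667064 -0.11577796  0.20418408]
4342 ((0.5847258567810059, -0.11448656022548676), 0.02350611798465252) 0.09526374783338734
normal [-4.12158920e-05  7.92470668e-03  9.99968598e-01]
```

Request:
{"op": "tcp_steps", "data": {
  "moves": [
    {"dx":-0.045, "dy":0.003, "aperture":0.7},
    {"dx":-0.09, "dy":0.006, "aperture":0.7},
    {"dx":-0.135, "dy":0.009, "aperture":0.7},
    {"dx":-0.178, "dy":0.011, "aperture":0.7},
    {"dx":-0.178, "dy":0.011, "dz":0.04, "aperture":0.7},
    {"dx":-0.178, "dy":0.011, "dz":0.075, "aperture":0.7},
    {"dx":-0.178, "dy":0.011, "dz":0.075, "aperture":0.7},
    {"dx":-0.178, "dy":0.011, "dz":0.075, "aperture":0.7}
  ]
}}

```text
t: 10.75
tcp_pos: [0.5951, -0.2926, 0.1247]
tool_rot: [0.707, 0.707, -0.0, -0.002]
force: [-0.5, -0.2, 0.1]
finger_gap: 0.701
gripper_force: 0.0
```

```bash
python3 - <<'E'
from m import *
d=snap("wrist"); s=sense();print(s["tcp_pos"])
P,_=cloud(d,cv2.inRange(hsv(d),*COL["brass"])>0); P=P[(P[:,2]>-.01)&(P[:,2]<.045)&(np.hypot(P[:,0]-.5955,P[:,1]+.293)<.035)]; print(len(P),P.max(0))
for a,b in((.0,.026),(.03,.045)):
    Q=P[(P[:,2]>a)&(P[:,2]<b)]; print(len(Q),cv2.minEnclosingCircle(Q[:,:2].astype(np.float32)),np.median(Q[:,2]))
E
```

```text
[ 0.59631624 -0.29315795  0.12652652]
3557 [ 0.6165036  -0.27138727  0.03958336]
2744 ((0.5947828888893127, -0.29146233201026917), 0.020272502675652504) 0.02216275204839684
812 ((0.5951754450798035, -0.2914494276046753), 0.009200181812047958) 0.03752840568037439
```

Request:
{"op": "tcp_steps", "data": {
  "moves": [
    {"dx":0.0015, "dz":0.04, "aperture":0.7},
    {"dx":0.0015, "dz":0.08, "aperture":0.7},
    {"dx":0.0015, "dz":0.096, "aperture":0.7},
    {"dx":0.0015, "dz":0.101, "aperture":0.7},
    {"dx":0.0015, "dz":0.101, "aperture":0.7},
    {"dx":0.0015, "dz":0.101, "aperture":0.2},
    {"dx":0.0015, "dz":0.101, "aperture":0.2},
    {"dx":0.0015, "dz":0.101, "aperture":0.2},
    {"dx":0.0015, "dz":0.101, "aperture":0.2},
    {"dx":0.0015, "dz":0.101, "aperture":0.2}
  ],
  "grip_n": 50
}}

```text
t: 11.8
tcp_pos: [0.5974, -0.2928, 0.0279]
tool_rot: [0.707, 0.707, 0.0, 0.002]
force: [-0.0, 0.7, 6.2]
finger_gap: 0.441
gripper_force: 51.0
```

Request:
{"op": "tcp_steps", "data": {
  "moves": [
    {"dz":-0.02, "aperture":0.2},
    {"dz":-0.065, "aperture":0.2},
    {"dz":-0.11, "aperture":0.2},
    {"dz":-0.15, "aperture":0.2},
    {"dz":-0.15, "aperture":0.2}
  ]
}}

```text
t: 12.3
tcp_pos: [0.5996, -0.2942, 0.183]
tool_rot: [0.707, 0.707, 0.001, 0.007]
force: [1.2, -1.0, -1.0]
finger_gap: 0.439
gripper_force: 50.8
```

Request:
{"op": "tcp_steps", "data": {
  "moves": [
    {"dx":0.04, "dy":-0.005, "aperture":0.2},
    {"dx":0.085, "dy":-0.01, "aperture":0.2},
    {"dx":0.13, "dy":-0.015, "aperture":0.2},
    {"dx":0.175, "dy":-0.02, "aperture":0.2},
    {"dx":0.22, "dy":-0.026, "aperture":0.2},
    {"dx":0.265, "dy":-0.032, "aperture":0.2},
    {"dx":0.31, "dy":-0.038, "aperture":0.2},
    {"dx":0.355, "dy":-0.044, "aperture":0.2},
    {"dx":0.39, "dy":-0.048, "aperture":0.2},
    {"dx":0.414, "dy":-0.0505, "aperture":0.2},
    {"dx":0.414, "dy":-0.0505, "aperture":0.2},
    {"dx":0.414, "dy":-0.0505, "aperture":0.2},
    {"dx":0.414, "dy":-0.0505, "aperture":0.2},
    {"dx":0.414, "dy":-0.0505, "aperture":0.2}
  ]
}}

```text
t: 13.7
tcp_pos: [0.5456, 0.121, 0.1751]
tool_rot: [0.708, 0.706, -0.0, -0.0]
force: [-0.6, -0.4, -1.6]
finger_gap: 0.441
gripper_force: 50.8
```

```bash
python3 - <<'E'
from m import *
d=snap("wrist","w6.png"); s=sense();print(s["tcp_pos"])
P,_=cloud(d,cv2.inRange(hsv(d),*COL["brass"])>0); P=P[P[:,2]>.1]; print(len(P),P.max(0),P.min(0))
z=P[:,2].max()
for a,b in((-.025,-.01),(-.006,.001)):
    Q=P[(P[:,2]>z+a)&(P[:,2]<z+b)]; print(len(Q),cv2.minEnclosingCircle(Q[:,:2].astype(np.float32)),np.median(Q[:,2]))
P,_=cloud(d,cv2.inRange(hsv(d),*COL["yellow"])>0); P=P[(P[:,2]>.085)&(P[:,2]<.105)]; print(len(P),P.min(0),P.max(0))
E
```

```text
[0.54568815 0.12103259 0.17519743]
9215 [0.56454306 0.14287494 0.18670935] [0.52679986 0.10553256 0.14660866]
6153 ((0.5460460186004639, 0.12300232797861099), 0.020229313522577286) 0.16943273606460574
2083 ((0.5457680225372314, 0.12262994050979614), 0.009384248405694962) 0.1846776121430998
3965 [0.52282095 0.11077966 0.08501819] [0.56866966 0.14604833 0.09740487]
```

Request:
{"op": "tcp_steps", "data": {
  "moves": [
    {"dx":-0.0008, "dz":0.02, "aperture":0.2},
    {"dx":-0.0008, "dz":0.038, "aperture":0.2},
    {"dx":-0.0008, "dz":0.047, "aperture":0.2},
    {"dx":-0.0008, "dz":0.05, "aperture":0.2},
    {"dx":-0.0008, "dz":0.0515, "aperture":0.2},
    {"dx":-0.0008, "dz":0.0515, "aperture":0.2}
  ]
}}

```text
t: 14.35
tcp_pos: [0.5459, 0.1213, 0.1242]
tool_rot: [0.707, 0.707, 0.0, 0.0]
force: [-0.0, -0.4, -1.4]
finger_gap: 0.438
gripper_force: 50.7
```

Request:
{"op": "tcp_steps", "data": {
  "moves": [
    {"aperture":0.2},
    {"dz":0.0005, "aperture":0.75},
    {"dz":0.0005, "aperture":0.75},
    {"dz":0.0005, "aperture":0.75},
    {"dz":0.0005, "aperture":0.75},
    {"dz":-0.03, "aperture":0.75},
    {"dz":-0.07, "aperture":0.75},
    {"dz":-0.11, "aperture":0.75},
    {"dz":-0.11, "aperture":0.75},
    {"dz":-0.11, "aperture":0.75}
  ]
}}

```text
t: 15.35
tcp_pos: [0.5458, 0.1215, 0.2349]
tool_rot: [0.707, 0.707, 0.001, 0.001]
force: [-1.8, -0.7, -1.0]
finger_gap: 0.75
gripper_force: 0.0
```

```bash
python3 - <<'E'
from m import *
d=snap("wrist","w7.png"); s=sense();print(s["tcp_pos"])
P,_=cloud(d,cv2.inRange(hsv(d),*COL["brass"])>0); P=P[P[:,2]>.1]; z=P[:,2].max()
for a,b in((-.025,-.01),(-.006,.001)):
    Q=P[(P[:,2]>z+a)&(P[:,2]<z+b)]; print(len(Q),cv2.minEnclosingCircle(Q[:,:2].astype(np.float32)),np.median(Q[:,2]))
P,_=cloud(d,cv2.inRange(hsv(d),*COL["yellow"])>0); P=P[(P[:,2]>.085)&(P[:,2]<.105)]; print(len(P),P.min(0),P.max(0))
# logger
d=snap("scene"); P,_=cloud(d,win(d,(488,215),30)); Q=P[(P[:,2]>.084)&(P[:,2]<.1)&(P[:,0]<.42)]; print("logger",cv2.minAreaRect(Q[:,:2].astype(np.float32)),len(Q))
E
```

```text
[0.54491761 0.12143487 0.23357931]
2194 ((0.5459784269332886, 0.12385927140712738), 0.019898677244782448) 0.11732686782750193
711 ((0.5460301637649536, 0.12291458249092102), 0.009237873367965221) 0.1325296398863488
674 [0.52287529 0.11544459 0.08509469] [0.56830147 0.1459359  0.10478341]
logger ((0.36915093660354614, 0.2848418951034546), (0.03403754532337189, 0.03100612945854664), 15.50032901763916) 201
```

Request:
{"op": "tcp_steps", "data": {
  "moves": [
    {"dx":0.03, "dy":-0.035, "aperture":0.75},
    {"dx":0.06, "dy":-0.07, "aperture":0.75},
    {"dx":0.095, "dy":-0.105, "aperture":0.75},
    {"dx":0.13, "dy":-0.14, "aperture":0.75},
    {"dx":0.16, "dy":-0.175, "aperture":0.75},
    {"dx":0.16, "dy":-0.175, "dz":0.03, "aperture":0.75},
    {"dx":0.16, "dy":-0.175, "dz":0.03, "aperture":0.75},
    {"dx":0.16, "dy":-0.175, "dz":0.03, "aperture":0.75}
  ]
}}

```text
t: 16.25
tcp_pos: [0.37, 0.281, 0.2028]
tool_rot: [0.707, 0.707, -0.002, -0.001]
force: [0.6, 0.6, -0.1]
finger_gap: 0.75
gripper_force: 0.0
```

```bash
python3 - <<'E'
from m import *
d=snap("wrist","w8.png"); s=sense();print(s["tcp_pos"],s["q"])
P,_=cloud(d,np.ones((480,640),bool)); P=P[np.hypot(P[:,0]-.37,P[:,1]-.282)<.045]
Q=P[(P[:,2]>.088)&(P[:,2]<.098)]; print(len(Q),cv2.minAreaRect(Q[:,:2].astype(np.float32)),Q[:,:2].mean(0))
Q=P[(P[:,2]>.074)&(P[:,2]<.082)]; print(len(Q),cv2.minAreaRect(Q[:,:2].astype(np.float32)))
E
```

```text
[0.37103686 0.28106667 0.20349458] [ 4.07615468e-01  3.93530288e-01  1.87484210e+00 -2.29652764e-04
  8.74374815e-01  4.08616647e-01]
2275 ((0.3684001863002777, 0.28485122323036194), (0.03013990819454193, 0.030725646764039993), 14.241867065429688) [0.36848356 0.28617566]
481 ((0.3682745099067688, 0.28550657629966736), (0.0339355431497097, 0.033080361783504486), 14.454642295837402)
```

View pics/w8.png

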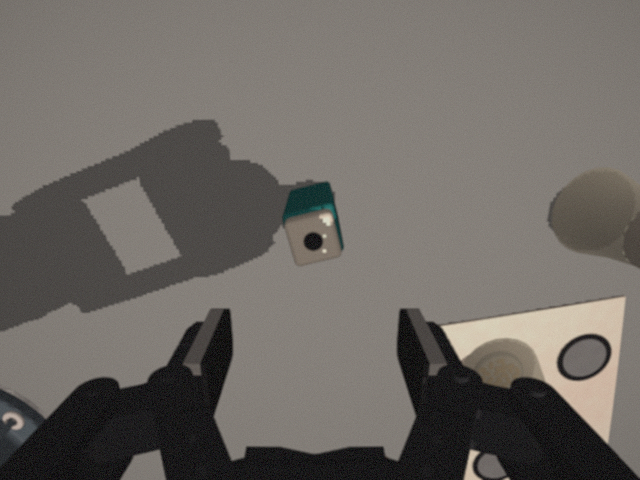

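The white-headed teal logger stands at (314,235), rotated about 0.25 rad CCW, with nothing near it.

Careful with the scale: turns go in shares of 2 pi rad. That gives: -0.25 rad / 6.2832 = -0.0398.

Request:
{"op": "tcp_steps", "data": {
  "moves": [
    {"dx":0.0035, "dy":-0.002, "yaw":-0.0207, "aperture":0.75},
    {"dx":0.0035, "dy":-0.002, "dz":0.03, "yaw":-0.0398, "aperture":0.75},
    {"dx":0.0035, "dy":-0.002, "dz":0.07, "yaw":-0.0398, "aperture":0.75},
    {"dx":0.0035, "dy":-0.002, "dz":0.11, "yaw":-0.0398, "aperture":0.75},
    {"dx":0.0035, "dy":-0.002, "dz":0.138, "yaw":-0.0398, "aperture":0.75},
    {"dx":0.0035, "dy":-0.002, "dz":0.143, "yaw":-0.0398, "aperture":0.75},
    {"dx":0.0035, "dy":-0.002, "dz":0.143, "yaw":-0.0398, "aperture":0.75},
    {"dx":0.0035, "dy":-0.002, "dz":0.143, "yaw":-0.0398, "aperture":0.1},
    {"dx":0.0035, "dy":-0.002, "dz":0.143, "yaw":-0.0398, "aperture":0.1},
    {"dx":0.0035, "dy":-0.002, "dz":0.143, "yaw":-0.0398, "aperture":0.1},
    {"dx":0.0035, "dy":-0.002, "dz":0.143, "yaw":-0.0398, "aperture":0.1},
    {"dx":0.0035, "dy":-0.002, "dz":0.143, "yaw":-0.0398, "aperture":0.1},
    {"dx":0.0035, "dy":-0.002, "dz":0.13, "yaw":-0.0398, "aperture":0.1},
    {"dx":0.0035, "dy":-0.002, "dz":0.09, "yaw":-0.0398, "aperture":0.1},
    {"dx":0.0035, "dy":-0.002, "dz":0.05, "yaw":-0.0191, "aperture":0.1},
    {"dx":0.0035, "dy":-0.002, "dz":0.02, "aperture":0.1},
    {"dx":0.0035, "dy":-0.002, "aperture":0.1},
    {"dx":0.0035, "dy":-0.002, "aperture":0.1}
  ],
  "grip_n": 50
}}

```text
t: 18.1
tcp_pos: [0.3699, 0.2858, 0.207]
tool_rot: [0.707, 0.707, 0.004, 0.001]
force: [-0.0, -0.0, -2.0]
finger_gap: 0.394
gripper_force: 50.2
```

```bash
python3 -c "
from h import *
s=sense();print(s['tcp_pos'],s['finger_gap'],s['tool_rot'])"
```

```text
[0.36993244 0.28580404 0.20699806] 0.39413478195395946 [0.70692937 0.70727318 0.00368717 0.00138756]
```

Request:
{"op": "tcp_steps", "data": {
  "moves": [
    {"dx":-0.05, "dy":0.015, "aperture":0.1},
    {"dx":-0.09, "dy":0.03, "aperture":0.1},
    {"dx":-0.13, "dy":0.05, "aperture":0.1},
    {"dx":-0.17, "dy":0.075, "aperture":0.1},
    {"dx":-0.205, "dy":0.105, "aperture":0.1},
    {"dx":-0.235, "dy":0.14, "aperture":0.1},
    {"dx":-0.26, "dy":0.17, "aperture":0.1},
    {"dx":-0.2815, "dy":0.196, "aperture":0.1},
    {"dx":-0.2815, "dy":0.196, "dz":0.04, "aperture":0.1},
    {"dx":-0.2815, "dy":0.196, "dz":0.08, "aperture":0.1},
    {"dx":-0.2815, "dy":0.196, "dz":0.1, "aperture":0.1},
    {"dx":-0.2815, "dy":0.196, "dz":0.1, "aperture":0.1},
    {"dx":-0.2815, "dy":0.196, "dz":0.1, "aperture":0.1},
    {"dx":-0.2815, "dy":0.196, "dz":0.1, "aperture":0.1}
  ]
}}

```text
t: 19.5
tcp_pos: [0.5653, 0.0034, 0.1048]
tool_rot: [0.707, 0.707, 0.001, 0.001]
force: [-0.4, 0.2, -0.6]
finger_gap: 0.392
gripper_force: 50.2
```

```bash
python3 - <<'E'
from m import *
d=snap("wrist","w9.png"); s=sense();print(s["tcp_pos"])
P,_=cloud(d,win(d,(315,330),90)); c=s["tcp_pos"]; P=P[np.hypot(P[:,0]-c[0],P[:,1]-c[1])<.05]; z=np.percentile(P[:,2],99); 
print(z,px(d,[[.5643,.0035,.003],c]))
Q=P[(P[:,2]>.115)&(P[:,2]<.15)]; print(len(Q),Q.min(0),Q.max(0))
E
```

```text
[0.56546505 0.0033975  0.10515695]
0.1537130626504677 [[312.1919289  252.23542021]
 [314.69316916 355.27616899]]
14017 [ 0.53666114 -0.0075174   0.11500646] [0.59413146 0.02194749 0.1499996 ]
```

View pics/w9.png

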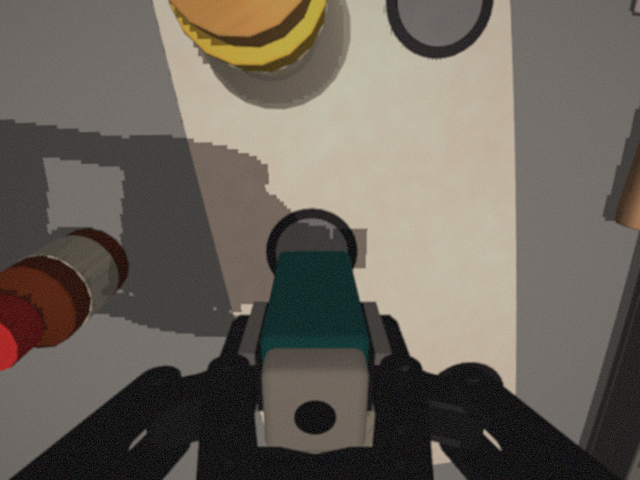

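Wrist: the teal logger is held over the centre ring (ring top edge 312,209, sides at columns 267 and 357). The logger's dark dot is at (315,417).

```bash
python3 - <<'E'
from m import *
d=snap("wrist"); s=sense();print(s["tcp_pos"])
print(onplane(d,[(312,209),(267,250),(357,250)],.003))
P,_=cloud(d,win(d,(315,380),12)); zt=np.median(P[:,2]); print("top",zt, onplane(d,[(315,417),(264,345),(366,345)],zt), onplane(d,[(277,252),(352,252)],zt-.092))
E
```

```text
[0.5654705  0.00339462 0.10527692]
[[0.5644237  0.02959042 0.003     ]
 [0.53793987 0.00476995 0.003     ]
 [0.59086167 0.00475019 0.003     ]]
top 0.13454535758713596 [[0.5655879  0.00283791 0.13454536]
 [0.55212445 0.02682435 0.13454536]
 [0.57900519 0.02678874 0.13454536]] [[0.54756263 0.01838992 0.04254536]
 [0.5839014  0.01837503 0.04254536]]
```

Request:
{"op": "tcp_steps", "data": {
  "moves": [
    {"dx":0.001, "dy":-0.001, "dz":0.015, "aperture":0.1},
    {"dx":0.001, "dy":-0.001, "dz":0.03, "aperture":0.1},
    {"dx":0.001, "dy":-0.001, "dz":0.036, "aperture":0.1},
    {"dx":0.001, "dy":-0.001, "dz":0.0385, "aperture":0.1},
    {"dx":0.001, "dy":-0.001, "dz":0.0395, "aperture":0.1},
    {"dx":0.001, "dy":-0.001, "dz":0.0395, "aperture":0.1},
    {"dx":0.001, "dy":-0.001, "dz":0.0395, "aperture":0.7},
    {"dx":0.001, "dy":-0.001, "dz":0.0395, "aperture":0.7},
    {"dx":0.001, "dy":-0.001, "dz":0.0395, "aperture":0.7},
    {"dx":0.001, "dy":-0.001, "dz":0.0395, "aperture":0.7},
    {"dx":0.001, "dy":-0.001, "dz":0.01, "aperture":0.7},
    {"dx":0.001, "dy":-0.001, "dz":-0.03, "aperture":0.7},
    {"dx":0.001, "dy":-0.001, "dz":-0.08, "aperture":0.7},
    {"dx":0.001, "dy":-0.001, "dz":-0.12, "aperture":0.7},
    {"dx":0.001, "dy":-0.001, "dz":-0.12, "aperture":0.7},
    {"dx":0.001, "dy":-0.001, "dz":-0.12, "aperture":0.7}
  ]
}}

```text
t: 21.2
tcp_pos: [0.5638, 0.0044, 0.2248]
tool_rot: [0.707, 0.707, 0.001, 0.001]
force: [-0.2, 0.4, -0.8]
finger_gap: 0.704
gripper_force: 0.0
```

```bash
python3 - <<'E'
from m import *
d=snap("wrist","w10.png"); s=sense();print(s["tcp_pos"])
P,_=cloud(d,np.ones((480,640),bool)); P=P[np.hypot(P[:,0]-.565,P[:,1]-.003)<.04]
Q=P[(P[:,2]>.088)&(P[:,2]<.1)]; print(len(Q),cv2.minAreaRect(Q[:,:2].astype(np.float32)),np.median(Q[:,2]))
P,_=cloud(d,cv2.inRange(hsv(d),*COL["red"])>0); P=P[(P[:,2]>.082)&(P[:,2]<.1)]; print(len(P),cv2.minEnclosingCircle(P[:,:2].astype(np.float32)),np.median(P[:,2]))
E
```

```text
[0.56279508 0.00456903 0.22334879]
2005 ((0.5635886788368225, 0.0048111965879797935), (0.0296693816781044, 0.029730359092354774), 1.0123649835586548) 0.09514332747273065
1223 ((0.4318249225616455, -0.003396065440028906), 0.014288405887782574) 0.09007857254099069
```

Converted, 0.15 rad / 6.2832 = 0.0239.

Request:
{"op": "tcp_steps", "data": {
  "moves": [
    {"dy":-0.02, "yaw":0.0239, "aperture":0.7},
    {"dy":-0.04, "yaw":0.0477, "aperture":0.7},
    {"dx":-0.001, "dy":-0.06, "yaw":0.0716, "aperture":0.7},
    {"dx":-0.002, "dy":-0.08, "yaw":0.0955, "aperture":0.7},
    {"dx":-0.004, "dy":-0.1, "yaw":0.1194, "aperture":0.7},
    {"dx":-0.005, "dy":-0.115, "yaw":0.1432, "aperture":0.7},
    {"dx":-0.006, "dy":-0.125, "yaw":0.1671, "aperture":0.7},
    {"dx":-0.008, "dy":-0.1325, "yaw":0.191, "aperture":0.7},
    {"dx":-0.0085, "dy":-0.1325, "yaw":0.2149, "aperture":0.7},
    {"dx":-0.0085, "dy":-0.1325, "yaw":0.2387, "aperture":0.7},
    {"dx":-0.0085, "dy":-0.1325, "dz":0.02, "yaw":0.25, "aperture":0.7},
    {"dx":-0.0085, "dy":-0.1325, "dz":0.04, "yaw":0.25, "aperture":0.7},
    {"dx":-0.0085, "dy":-0.1325, "dz":0.04, "yaw":0.25, "aperture":0.7},
    {"dx":-0.0085, "dy":-0.1325, "dz":0.04, "yaw":0.25, "aperture":0.7}
  ]
}}

```text
t: 22.65
tcp_pos: [0.43, -0.0038, 0.1827]
tool_rot: [1.0, 0.0, -0.002, -0.001]
force: [0.3, -0.1, -0.5]
finger_gap: 0.704
gripper_force: 0.0
```

```bash
python3 - <<'E'
from m import *
d=snap("wrist","w11.png"); s=sense();print(s["tcp_pos"],s["tool_rot"],s["q"][5])
P,_=cloud(d,cv2.inRange(hsv(d),*COL["red"])>0); P=P[(P[:,2]>.082)&(P[:,2]<.1)]; print(len(P),cv2.minEnclosingCircle(P[:,:2].astype(np.float32)),np.median(P[:,2]))
E
```

```text
[ 0.43062222 -0.00397179  0.18336357] [ 9.99999558e-01  4.12552584e-05 -9.04333992e-04 -2.52366772e-04] 1.3007852808561298
1735 ((0.4322289228439331, -0.0036523526068776846), 0.013969238847494125) 0.09031834352026882
```

Request:
{"op": "tcp_steps", "data": {
  "moves": [
    {"dy":-0.001, "dz":0.04, "aperture":0.7},
    {"dy":-0.001, "dz":0.08, "aperture":0.7},
    {"dy":-0.001, "dz":0.115, "aperture":0.7},
    {"dy":-0.001, "dz":0.13, "aperture":0.7},
    {"dy":-0.001, "dz":0.13, "aperture":0.7},
    {"dy":-0.001, "dz":0.13, "aperture":0.2},
    {"dy":-0.001, "dz":0.13, "aperture":0.2},
    {"dy":-0.001, "dz":0.13, "aperture":0.2},
    {"dy":-0.001, "dz":0.13, "aperture":0.2},
    {"dy":-0.001, "dz":0.13, "aperture":0.2}
  ],
  "grip_n": 50
}}

```text
t: 23.7
tcp_pos: [0.4317, -0.0032, 0.0548]
tool_rot: [1.0, 0.0, 0.001, 0.0]
force: [0.9, -0.6, 6.7]
finger_gap: 0.496
gripper_force: 51.6
```

Request:
{"op": "tcp_steps", "data": {
  "moves": [
    {"dz":-0.015, "aperture":0.2},
    {"dz":-0.05, "aperture":0.2},
    {"dz":-0.09, "aperture":0.2},
    {"dz":-0.13, "aperture":0.2},
    {"dz":-0.15, "aperture":0.2},
    {"dz":-0.15, "aperture":0.2}
  ]
}}

```text
t: 24.3
tcp_pos: [0.4326, -0.0034, 0.2066]
tool_rot: [1.0, 0.0, 0.004, 0.001]
force: [0.4, 0.1, -1.1]
finger_gap: 0.501
gripper_force: 51.4
```

```bash
python3 - <<'E'
from m import *
d=snap("wrist","w12.png"); s=sense();print(s["tcp_pos"],s["finger_gap"])
P,_=cloud(d,cv2.inRange(hsv(d),*COL["red"])>0); z=np.percentile(P[P[:,2]>.15][:,2],95); P=P[(P[:,2]>z-.006)&(P[:,2]<z+.006)]; print(len(P),cv2.minEnclosingCircle(P[:,:2].astype(np.float32)),np.median(P[:,2]))
E
```

```text
[ 0.43143654 -0.00311572  0.20496744] 0.4983526744166324
4999 ((0.43295708298683167, -0.0022381730377674103), 0.014185894280672073) 0.24201018129844123
```

Request:
{"op": "tcp_steps", "data": {
  "moves": [
    {"dx":0.04, "dy":0.015, "aperture":0.2},
    {"dx":0.08, "dy":0.032, "aperture":0.2},
    {"dx":0.12, "dy":0.05, "aperture":0.2},
    {"dx":0.16, "dy":0.066, "aperture":0.2},
    {"dx":0.2, "dy":0.084, "aperture":0.2},
    {"dx":0.235, "dy":0.0985, "aperture":0.2},
    {"dx":0.235, "dy":0.0985, "dz":0.04, "aperture":0.2},
    {"dx":0.235, "dy":0.0985, "dz":0.08, "aperture":0.2},
    {"dx":0.235, "dy":0.0985, "dz":0.11, "aperture":0.2},
    {"dx":0.235, "dy":0.0985, "dz":0.11, "aperture":0.2},
    {"dx":0.235, "dy":0.0985, "dz":0.11, "aperture":0.2},
    {"dx":0.235, "dy":0.0985, "dz":0.11, "aperture":0.2}
  ]
}}

```text
t: 25.55
tcp_pos: [0.667, -0.1019, 0.0949]
tool_rot: [1.0, 0.0, 0.001, 0.0]
force: [0.1, 0.4, -1.0]
finger_gap: 0.497
gripper_force: 51.4
```

```bash
python3 - <<'E'
from m import *
d=snap("wrist","w13.png"); s=sense();print(s["tcp_pos"])
P,_=cloud(d,cv2.inRange(hsv(d),*COL["red"])>0); z=np.percentile(P[P[:,2]>.1][:,2],95); P=P[(P[:,2]>z-.006)&(P[:,2]<z+.006)]; print(len(P),cv2.minEnclosingCircle(P[:,:2].astype(np.float32)),np.median(P[:,2]))
print(px(d,[[.668,-.1014,.003]]))
E
```

```text
[ 0.66729859 -0.10195103  0.09560602]
4873 ((0.6677898168563843, -0.10102372616529465), 0.014104238711297512) 0.1302448557328065
[[315.31215714 255.55853517]]
```

View pics/w13.png

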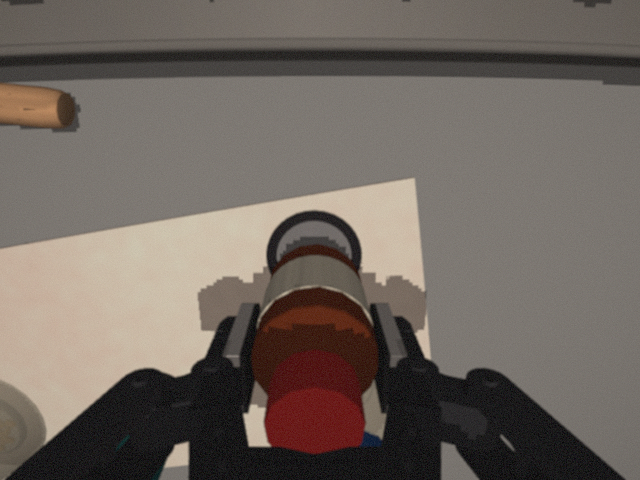

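The jar is held directly over its ring (ring columns 267–361, top row 211; predicted centre 315,255). Lowering.

Request:
{"op": "tcp_steps", "data": {
  "moves": [
    {"dz":0.015, "aperture":0.2},
    {"dz":0.028, "aperture":0.2},
    {"dz":0.034, "aperture":0.2},
    {"dz":0.0365, "aperture":0.2},
    {"dz":0.0375, "aperture":0.2},
    {"dz":0.0375, "aperture":0.2},
    {"dz":0.0375, "aperture":0.7},
    {"dz":0.0375, "aperture":0.7},
    {"dz":0.0375, "aperture":0.7},
    {"dz":0.0375, "aperture":0.7},
    {"dz":0.01, "aperture":0.7},
    {"dz":-0.03, "aperture":0.7},
    {"dz":-0.08, "aperture":0.7},
    {"dz":-0.13, "aperture":0.7},
    {"dx":-0.05, "dz":-0.16, "aperture":0.7},
    {"dx":-0.1, "dz":-0.16, "aperture":0.7},
    {"dx":-0.15, "dz":-0.16, "aperture":0.7},
    {"dx":-0.15, "dz":-0.16, "aperture":0.7}
  ]
}}

```text
t: 27.4
tcp_pos: [0.5082, -0.0993, 0.2529]
tool_rot: [1.0, -0.0, -0.005, -0.002]
force: [-0.2, -0.8, -0.4]
finger_gap: 0.701
gripper_force: 0.0
```

```bash
python3 - <<'E'
from m import *
d=snap("wrist","w14.png"); s=sense();print(s["tcp_pos"])
P,_=cloud(d,cv2.inRange(hsv(d),*COL["red"])>0); P=P[(P[:,2]>.085)&(P[:,2]<.1)]; print(len(P),cv2.minEnclosingCircle(P[:,:2].astype(np.float32)),np.median(P[:,2]))
d=snap("scene","s2.png")
for nm,c in (("w",(239,160)),("w",(478,302))):
    P,_=cloud(d,win(d,c,18)); P=P[(P[:,2]>.086)&(P[:,2]<.1)]; print(nm,cv2.minEnclosingCircle(P[:,:2].astype(np.float32)),len(P))
E
```

```text
[ 0.51103649 -0.10032515  0.25348842]
19 ((0.6517474055290222, -0.09950212389230728), 0.0048576826229691505) 0.08726168249373333
w ((0.387604296207428, -0.2601613998413086), 0.026569103822112083) 291
w ((0.6069006323814392, 0.2794322669506073), 0.025245780125260353) 538
```

View pics/s2.png

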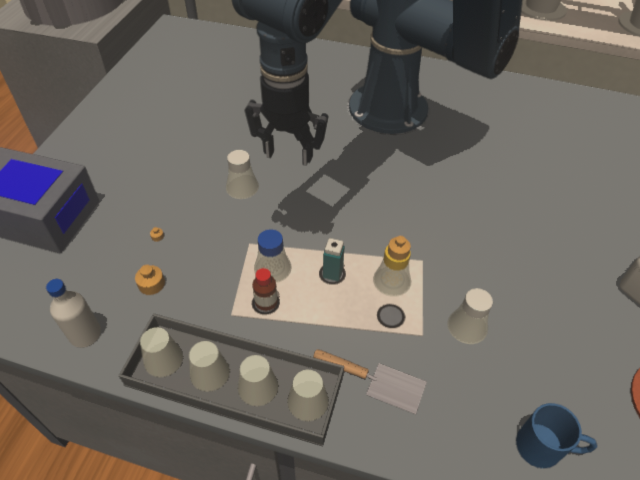

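View pics/w14.png

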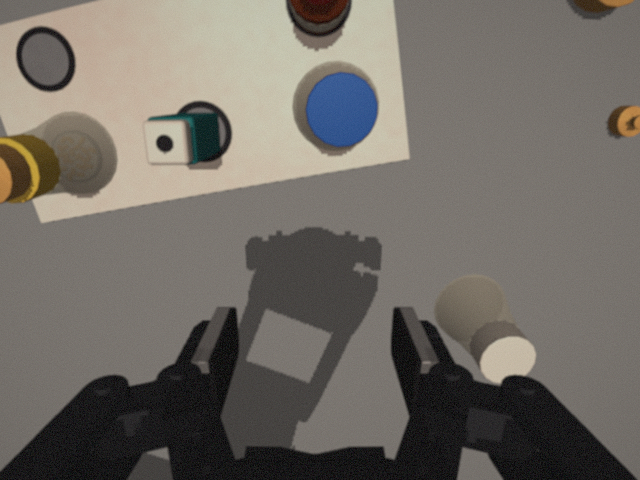

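Scene: the yellow bell with the weight (397,265), blue bell (272,255), logger on the centre ring (333,262) and jar on its ring (265,290) are all upright. Both white bells read within 1 mm of before. The wrist view agrees, with the pale dish inside its bell (80,155) and the gripper clear.

```bash
python3 -c "
from station import job; print(job.sign_off())"
```

```text
the job is handed in; nothing more can be done
None
```

The germination layout is done as asked, in the order asked, and handed in after about 27 s of robot time: final pictures show both bells on their dishes, the weight about 1–2 mm off centre on the yellow cap, logger and jar upright on their rings, and both white-capped bells unmoved (no verdict was returned).

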